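# Close the socket box with the inner lid and hold its outer lid up

### The arm

A 6-joint arm with a two-finger parallel gripper is mounted at the origin on the work surface; the furniture and walls round the work are solid. World frame = base frame: x ahead of the robot, y to its left, z up, the work surface at z = 0. Lengths are in mm, angles in rad, forces in N, time in s.
With the tool pointing down it reaches from about 400 to 925 mm from the base axis. Payload 3.4 kg.
Tool frame: the origin (TCP) lies on the centre line of the jaws, within the pads' length; the fingertips stand 14 mm ahead of it and the grasp point (between the pads) lies 5 mm behind it; z points along the fingers, y is the line along which they close (so a half turn about z gives the same grasp; the last joint's range is limited). The gripper opens to 85 mm and grips with 20 to 120 N. Pads are 22 mm wide; open, the fingers measure 114 mm over their backs; the gripper's body (76 mm by 85 mm) begins 54 mm behind the grasp point. The pads swing forward as they close: fully open they stand 13 mm farther back than shut.
Start: joints at [1.056, 0.307, 1.506, -0, 1.328, -0.073], TCP at [245.354, 520.031, 245.305] pointing down, gripper open.
Joint ranges: [-3.12, 3.12], [-1.05, 2.28], [0.14, 2.33], [-1.42, 4.57], [0.1, 2.73], [-2.68, 2.68]. Speed limits (rad/s): [2.57, 2.57, 3.14, 3.14, 3.14, 3.14].

### API

Orientations are given as a unit quaternion [w, x, y, z].
In Python, from plant import arm gives the robot as it stands. The module is installed in compiled form; this text tells all that it offers.
- The arm moves only by the tool step_arm, never from a script. Its argument "deltas" is one flat list of numbers, 7 for each row, row after row: the turn, a rotation vector about the tool's x, y, z in degrees, then the shift along the tool's x, y, z in mm, then the closure, from 0 (fully open) to 1 (shut). A call has 1 to 8 rows; each row shifts and turns the commanded pose from where the row before left it, along the tool's axes as they then stand; what a row does not reach is not made up. A row lasts 1/10 s, in which the tool goes at most 50 mm and 8.59 degrees, less where a joint would pass 70% of its speed; a pose out of reach is approached as far as the arm can. A call is refused whole if a number of a shift passes 50 or a number of a turn 8.59, either way. A call with a gripper value outside its range is refused whole. The fingers move at their own pace and stop on an object; "newtons" is the grip in N (left out, the last holds). Time passes only in rows, so rows that do not move let the fingers close. It gives the time, the measured TCP pose, the force, the opening and the grip force at its end, in the units of the state.
- arm.state(): the state, without advancing time (a new reading comes with each control period).
- arm.get_image(name): name is "side" or "top" or "wrist"; returns a dict with "img" (420x560x3 uint8, red, green, blue), "range_z" (420x560 float32, mm along the optical axis (not along the pixel's ray), 0 where there is no reading), "fx", "fy", "cx", "cy" (pixels), "view" (4x4, takes a point from world to camera coordinates); the wrist camera has in their place "T_tool_cam" (4x4, takes a point from camera to tool coordinates, whose origin is the TCP and whose axes are the flange's). Camera axes: x right, y up, looking along -z (the intrinsics and any distortion apply to the point x, -y, -z); pixel columns grow to the right and rows downward; lengths in mm; the calibration is good to about 2 mm. A picture is of the moment at which its call begins: read the wrist's pose just before it.
- arm.finish_job(): hands the job in; it is judged then, once.
Trained networks look in a picture, given as the dict that the camera call returned (one of the last four; its "shot" number tells which), for a name from the list of things; names that differ only in an ending like _2 or _b are one class to them, and where a whole thing is asked for, a point or a joint stands for the part that bears it (a point fixed in the world has none). Each returns a list of dicts, best first, with "p" (0 to 1); they miss things now and then, are a little off and sometimes report something else, mostly with a low value. They report only what shows in the picture. A call takes as long as a camera call. They do not tell look-alikes from the thing itself.
- arm.recognise(label, picture): "xyz" ([x, y, z] in mm, in the coordinates of the camera as it stood for that picture, good to about 4 mm: the middle of the surface that is visible of it).
- arm.silhouettes(label, picture): "region" (420x560 bool, what is visible of it).
- arm.place_of(label, picture): "xyz" ([x, y, z] in mm, in the coordinates of the camera as it stood for that picture, good to about 4 mm: a listed point, or the origin of a listed thing).
The state is a dict: "clock": time; "joints": joint angles; "joint_velocities": joint speeds; "effort": joint torques, N m; "tool_pos": TCP position; "ee_rot": TCP orientation; "wrist_force": force on the tool from outside, world axes, zero at the start; "moment": the same for the moment, N m; "gripper_width": finger opening in mm; "grasp_force": force on a finger pad.
Only numpy, scipy, OpenCV 4.12 (cv2) and the standard library are available. Lean on these libraries where they do the work, as an engineer would, in place of code of your own. Each camera call takes 0.05 s, during which the arm holds its last target. There are 200 camera calls.

### The job

Slide the yellow divider all the way down into the slot across the middle of the wooden box. Then take the nested pair of lids by the red handle, lower both together onto the box until the inner lid lies on its ledge and the blue outer lid on the rim, let go, and lift the blue outer lid off alone by its collar, leaving the inner lid lying closed. Finish holding the outer lid up level, completely clear above the red handle; do not part the lids before they are on the box, and leave the cup, jar and screw carton where they stand.

Things in the scene. Friction and masses are not known exactly. Their poses are not given: they have to be found in the camera images.
- box: Open wooden box fixed to the bench, 146 (x) x 116 (y) x 64 mm high, brass corner plates. Origin: centre of its underside, on the bench; z up. Inside 120 x 90 mm, inner floor at 8 mm height, divider slot across the middle, ledge all round at 55 mm. Steel sockets 12 mm high stand fixed on the floor at x = +-48 mm. The same after half a turn.
- slot (a point): Middle of the box's inner floor (8 mm above the bench). The divider slot runs through here along the box's y: at each y wall two light ribs, 8 mm deep, leave a channel 13 mm wide; straight up to 36 mm above the bench, then flared to 21 mm wide at 46 mm. The divider's origin comes to this point.
- ledge (a point): Centre of the box at the height of the ledge (55 mm above the bench), where the inner lid's origin comes to lie. The ledge is 7 mm wide; the opening above it is 134 x 104 mm, its mouth bevelled from 59 mm up to the rim at 64 mm.
- divider: Yellow slab, 10 (x, thickness) x 84 (y) x 44 mm (z), 50 g, loose, standing upright on a long edge in the rest. Origin: centre of its underside; z up. Fully home in the box its underside lies on the inner floor, its top 3 mm below the ledge. Either way round.
- rest: Dark wooden rest fixed to the bench, 44 x 104 x 14 mm high, with a groove along its y, 13 mm wide, 10 mm deep, in which the divider stands, its underside 4 mm and its top 48 mm above the bench. Origin: centre of its underside. Rest and lids may each be on either side of the box.
- inner_lid: Light wooden inner lid, plate 128 (x) x 98 (y) x 6 mm, loose, about 160 g, lying on the bench under the outer lid, with the red handle on its middle. Origin: centre of its underside, z up. On the ledge it has 3 mm play all round; either way round. Lifted by its handle it carries the outer lid, which rests on a boss 7.5 mm above the origin.
- handle_top (a point): Middle of the top of the inner lid's upright square red handle, 65.5 mm above that lid's underside. The handle is 24 x 24 mm, sides parallel to the plate's; it passes freely through the outer lid's collar and stands 26 mm out of it (24.5 mm once both lids lie on the box).
- outer_lid: Blue outer lid, plate 156 (x) x 126 (y) x 6 mm, loose, about 180 g, with a square collar on its middle. Origin: centre of the plate's underside, z up: nested, 7.5 mm above the inner lid's; lying on the box's rim, 64 mm above the box's (then free of the inner lid's boss). It clears the red handle when 121 mm above the box's origin.
- collar_top (a point): Middle of the top of the outer lid's blue collar, 32 mm above that lid's underside. The collar is 44 x 44 mm outside, sides parallel to the plate's, 26 mm high above the plate, with a 28 mm square hole for the red handle.
- cup: Blue plastic cup, 71 mm across, 102 mm high, a bystander. Origin: centre of its underside.
- jar: Glass jar with green lid, 69 mm across, 84 mm high, a bystander. Origin: centre of its underside.
- screw_box: White and blue carton of screws, 63 x 95 x 47 mm high, a bystander. Origin: centre of its underside.
Not all that is in view belongs to the job. There is more than one size of the outer_lid; the job needs the larger.

How it is judged:
By the outcome, as a careful person would: the job done as asked, in the order asked, and still so for the second after the job is handed in, while the arm keeps its last pose, push and grip.
It also fails if it takes over 64 s, if anything falls off the work surface, if the arm or the gripper's body presses on something with over 40 N, if the wrist force passes 120 N, or if a joint passes its speed limit or range.

## Working session

There is one attempt and no reset: what is moved stays moved. The work goes in short steps, Python scripts to look and compute and a tool call to move; the robot and the scene stay as the last step left them, time stands still between calls to the robot, and variables do not carry over. Pictures are saved under pics/ and viewed, at most 10 in all, crops included, and the job is handed in when it is done.

Besides the shell and the picture viewer there is one more tool, called after "Emit:" by a JSON object that holds its "fn" and its "kwargs", one argument or row to a line. step_arm: Moves the arm, as the interface text tells. Its arguments: {"type":"object","properties":{"deltas":{"type":"array","items":{"type":"number"}},"newtons":{"type":"number"}},"required":["deltas"]}

```bash
mkdir -p pics
cat > h.py <<'E'
import numpy as np, cv2
from scipy.spatial.transform import Rotation as R
from plant import arm
def rot(s): 
    q=s["ee_rot"]; return R.from_quat([q[1],q[2],q[3],q[0]]).as_matrix()
def c2w(pic,s=None):
    if "view" in pic: return np.linalg.inv(np.array(pic["view"]))
    T=np.eye(4);T[:3,:3]=rot(s);T[:3,3]=s["tool_pos"];return T@np.array(pic["T_tool_cam"])
def shot(n):
    s=arm.state();p=arm.get_image(n);p["M"]=c2w(p,s);return p
def W(p,xyz): return p["M"][:3,:3]@np.array(xyz)+p["M"][:3,3]
def cloud(p):
    z=p["range_z"];v,u=np.mgrid[:420,:560]
    P=np.stack([(u-p["cx"])/p["fx"]*z,-(v-p["cy"])/p["fy"]*z,-z],-1)
    Q=P@p["M"][:3,:3].T+p["M"][:3,3];Q[z<=0]=np.nan;return Q
def pix(p,X):
    c=np.linalg.inv(p["M"])@np.append(X,1);return np.round([p["cx"]-p["fx"]*c[0]/c[2],p["cy"]+p["fy"]*c[1]/c[2]])
def save(p,f,crop=None,k=1):
    im=p["img"][:,:,::-1]
    if crop: u0,v0,u1,v1=crop;im=im[v0:v1,u0:u1]
    cv2.imwrite("pics/"+f,cv2.resize(im,None,fx=k,fy=k,interpolation=cv2.INTER_CUBIC))
def rect(p,m,zlo,zhi,Q=None):
    Q=cloud(p) if Q is None else Q
    X=Q[m];X=X[(X[:,2]>zlo)&(X[:,2]<zhi)]
    r=cv2.minAreaRect(X[:,:2].astype(np.float32));return r,np.median(X[:,2]),len(X)
E
cat > a.py <<'E'
from h import *
np.set_printoptions(precision=1,suppress=True)
print(arm.state())
for n in("top","side"):
    p=shot(n);save(p,n+"0.png",k=1.4)
    print(n,[k for k in p if k not in("img","range_z")],p["M"][:3,3])
    for l in["box","slot","divider","rest","inner_lid","outer_lid","handle_top","collar_top","cup","jar","screw_box"]:
        for d in arm.place_of(l,p)[:3]:
            w=W(p,d["xyz"]);print(l,round(d["p"],2),w,pix(p,w))
E
python3 a.py
```

```text
{'clock': 0.0, 'joints': array([ 1.1,  0.3,  1.5,  0. ,  1.3, -0.1]), 'joint_velocities': array([ 0.,  0.,  0.,  0., -0.,  0.]), 'effort': array([  0. , -45.8, -25.2,   0. ,   0. ,  -0. ]), 'tool_pos': array([245. , 519.5, 244.4]), 'ee_rot': array([-0. ,  0.2,  1. , -0. ]), 'wrist_force': array([-0.8, -0.4,  0.4]), 'moment': array([-0., -0.,  0.]), 'grasp_force': 0.0, 'gripper_width': 85.16709288240808}
top ['fx', 'fy', 'cx', 'cy', 'view', 'shot', 'M'] [ 416.9  -64.4 1008.6]
box 0.67 [585.3 -48.6   0.5] [294. 170.]
box 0.48 [454.7 208.   40.2] [181. 222.]
slot 0.91 [585.4 -50.2   7.2] [295. 169.]
divider 0.7 [ 486.2 -301.1    5.6] [402. 213.]
rest 0.85 [ 484.9 -299.9    1.5] [401. 214.]
rest 0.59 [583.5 -49.3   8.6] [295. 170.]
rest 0.56 [688.7 130.9   0.8] [221. 126.]
inner_lid 0.67 [455.4 208.9   1.4] [185. 222.]
outer_lid 0.85 [460.9 206.2   6.6] [186. 220.]
outer_lid 0.56 [258.8 216.1  -0.3] [179. 306.]
handle_top 0.64 [462.  208.2  64.9] [178. 218.]
collar_top 0.92 [265.1 215.6  19.8] [177. 305.]
collar_top 0.68 [457.7 201.6  42.6] [183. 221.]
cup 0.92 [689.3 131.3  -1.8] [221. 
[... 194 characters left out ...]
1.4] [285. 191.]
slot 0.83 [587.8 -50.8   8.6] [287. 190.]
divider 0.88 [ 485.7 -296.     1.1] [374. 255.]
rest 0.63 [ 484.3 -298.3   -0.7] [374. 256.]
inner_lid 0.63 [458.  209.8  -1.3] [170. 207.]
outer_lid 0.92 [260.7 216.5   4.8] [131. 276.]
outer_lid 0.6 [457.9 209.3   6.7] [170. 206.]
handle_top 0.58 [459.4 203.7  64.1] [168. 193.]
handle_top 0.24 [381.6 -35.5   0.1] [253. 262.]
collar_top 0.83 [266.4 227.7  24.9] [126. 268.]
collar_top 0.76 [459.9 208.4  36.5] [168. 199.]
cup 0.96 [693.6 135.5  -4.2] [232. 143.]
cup 0.57 [ 701.7 -251.1    1.6] [376. 176.]
jar 0.66 [ 705.3 -248.8    1.5] [375. 175.]
jar 0.54 [456.5 208.3   0.3] [170. 208.]
screw_box 0.63 [377.3 -35.2  -0.9] [252. 264.]
```

View pics/top0.png

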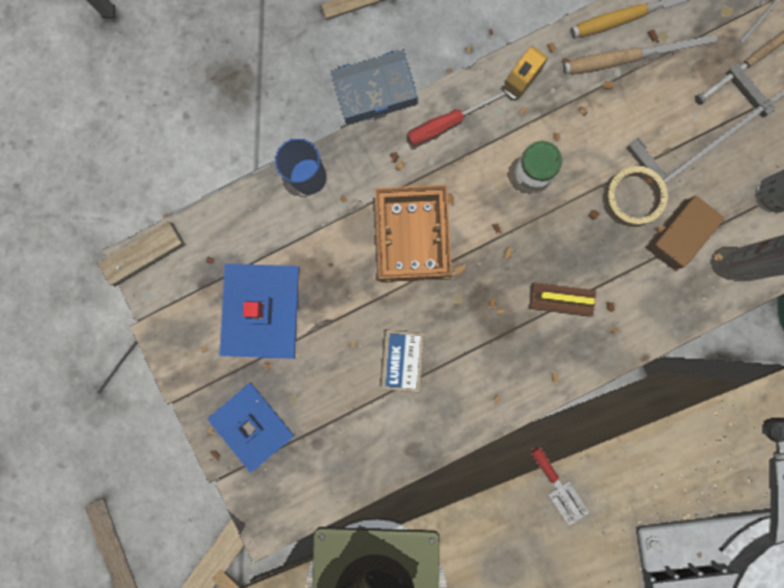

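```bash
cat > b.py <<'E'
from h import *
np.set_printoptions(precision=1,suppress=True)
p=shot("top");save(p,"lids.png",(120,170,260,340),3.4)
Q=cloud(p)
V,U=np.mgrid[:420,:560]
for l,c,r,bands in [("box",(294,170),62,[(57,72),(40,80)]),("div",(402,213),40,[(40,60),(8,20)]),("lids",(185,222),55,[(5,25),(30,50),(58,75)]),("small",(178,306),45,[(3,15),(20,40)])]:
    m=(abs(U-c[0])<r)&(abs(V-c[1])<r)
    for lo,hi in bands:
        k=m&(Q[...,2]>lo)&(Q[...,2]<hi)
        n,L,st,ce=cv2.connectedComponentsWithStats(k.astype(np.uint8))
        if n<2: continue
        b=1+np.argmax(st[1:,4]); print(l,lo,hi,rect(p,L==b,lo,hi,Q))
E
python3 b.py
```

```text
box 57 72 (((586.7571411132812, -49.164772033691406), (147.02728271484375, 116.06344604492188), 3.9004533290863037), np.float64(61.46730171023489), 642)
box 40 80 (((586.7571411132812, -49.164772033691406), (147.02728271484375, 116.06344604492188), 3.9004533290863037), np.float64(56.052998571167564), 1430)
div 40 60 (((485.62664794921875, -298.6843566894531), (83.553955078125, 10.212198257446289), 83.82373046875), np.float64(46.142108978746364), 175)
div 8 20 (((485.65704345703125, -299.3606872558594), (105.27973175048828, 44.559974670410156), 83.4470443725586), np.float64(12.46472613378063), 630)
lids 5 25 (((458.5653381347656, 207.27426147460938), (127.0295181274414, 158.99757385253906), 89.06433868408203), np.float64(12.716741886937825), 3155)
lids 30 50 (((456.45947265625, 207.22760009765625), (43.72690963745117, 45.87416076660156), 0.7526729702949524), np.float64(38.40365515912242), 237)
lids 58 75 (((456.1509094238281, 207.6342315673828), (22.524188995361328, 24.925155639648438), 0.8181868195533752), np.float64(64.23851937096174), 115)
small 3 15 (((261.3832092285156, 215.17910766601562), (121.27693176269531, 97.75920104980469), 41.92544174194336), np.float64(4.668211761411783), 1240)
small 20 40 (((262.30072021484375, 216.6816864013672), (33.12127685546875, 33.58144760131836), 42.57809829711914), np.float64(23.39996174196949), 134)
```

View pics/lids.png

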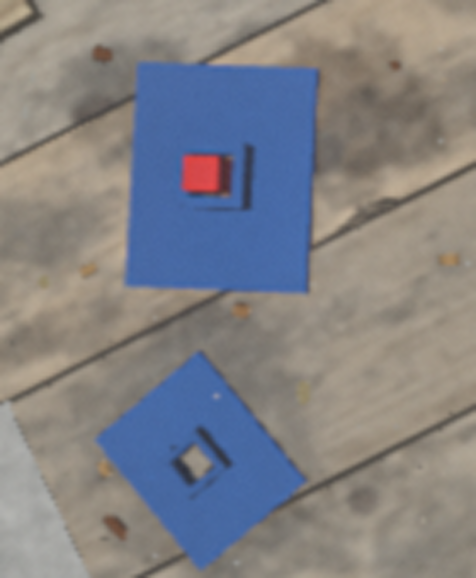

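```bash
cat >> h.py <<'E'
def go(x,y,z,yaw):
    """turn about tool z (deg) so that tool y lies along world yaw (mod 180), then shift in tool axes after the turn"""
    s=arm.state();M=rot(s);a=np.degrees(np.arctan2(M[1,1],M[0,1]))
    d=-((yaw-a+90)%180-90)
    N=M@R.from_rotvec([0,0,np.radians(d)]).as_matrix()
    print("tilt",M[:,2].round(4),"a",a.round(2),"turn",d.round(2),"shift",(N.T@(np.array([x,y,z])-s["tool_pos"])).round(1),"pos",s["tool_pos"].round(1),"J",np.round(s["joints"],2),"F",np.round(s["wrist_force"],1),s["gripper_width"].round(1),round(s["clock"],1))
E
python3 -c "
from h import *
go(485.6,-299,160,-6.2);s=arm.state();print(arm.get_image('wrist')['T_tool_cam'].round(2))"
```

```text
Traceback (most recent call last):
  File "h.py", line 31, in go
    print("tilt",M[:,2].round(4),"a",a.round(2),"turn",d.round(2),"shift",(N.T@(np.array([x,y,z])-s["tool_pos"])).round(1),"pos",s["tool_pos"].round(1),"J",np.round(s["joints"],2),"F",np.round(s["wrist_force"],1),s["gripper_width"].round(1),round(s["clock"],1))
                                                                                                                                                                                                                     ^^^^^^^^^^^^^^^^^^^^^^^^
AttributeError: 'float' object has no attribute 'round'
```

Two blue lids show. The upper one at crop (220,175), picture (185,222), measures 159x127 mm and has the red handle through its collar, so it is the one meant. The lower one at crop (200,460), picture (178,306), is about 121x98 mm with an empty hole: the decoy.

```bash
sed -i 's/s\["gripper_width"\].round(1)/round(float(s["gripper_width"]),1)/' h.py
python3 -c "
from h import *
go(485.6,-299,160,-6.2);s=arm.state();print(arm.get_image('wrist')['T_tool_cam'].round(2))"
```

```text
tilt [-0. -0. -1.] a 64.74 turn 70.94 shift [-788.3  327.3   85.3] pos [245.4 520.  245.3] J [ 1.06  0.31  1.51  0.    1.33 -0.07] F [-0.3 -0.7  0. ] 85.3 1.2
[[  -0.      0.96    0.28   71.38]
 [   1.      0.     -0.     -0.2 ]
 [  -0.      0.28   -0.96 -128.38]
 [   0.      0.      0.      1.  ]]
```

Emit:
{"fn": "step_arm", "kwargs": {
  "deltas": [0,0,8.5,0,0,0,0,0,0,8.5,0,0,0,0,0,0,8.5,0,0,0,0,0,0,8.5,0,0,0,0,0,0,8.5,0,0,0,0,0,0,8.5,0,0,0,0,0,0,8.5,0,0,0,0,0,0,8.5,0,0,0,0]
}}

```text
clock: 2.1
tool_pos: [245.3, 520.0, 245.3]
ee_rot: [0.0, 0.729, 0.685, -0.0]
wrist_force: [-0.6, -0.7, 0.5]
gripper_width: 85.5
grasp_force: 0.0
```

Emit:
{"fn": "step_arm", "kwargs": {
  "deltas": [0,0,2.9,0,0,0,0,0,0,0,-35,29,0,0,0,0,0,-35,29,0,0,0,0,0,-35,29,0,0,0,0,0,-35,29,0,0,0,0,0,-35,29,0,0,0,0,0,-35,29,0,0,0,0,0,-35,29,0,0]
}}

```text
clock: 2.9
tool_pos: [421.7, 253.1, 245.6]
ee_rot: [0.0, 0.744, 0.668, 0.0]
wrist_force: [0.7, 0.8, 0.0]
gripper_width: 85.7
grasp_force: 0.0
```

Emit:
{"fn": "step_arm", "kwargs": {
  "deltas": [0,0,0,-35,29,0,0,0,0,0,-35,29,0,0,0,0,0,-35,29,0,0,0,0,0,-35,29,0,0,0,0,0,-45,0,0,0,0,0,0,-45,0,0,0,0,0,0,-45,0,0,0,0,0,0,-45,0,0,0]
}}

```text
clock: 3.7
tool_pos: [501.6, -77.7, 245.4]
ee_rot: [0.0, 0.744, 0.668, 0.0]
wrist_force: [1.4, -0.1, 0.5]
gripper_width: 85.5
grasp_force: 0.0
```

Emit:
{"fn": "step_arm", "kwargs": {
  "deltas": [0,0,0,-45,0,10,0,0,0,0,-45,0,20,0,0,0,0,-45,0,20,0,0,0,0,-45,0,20,0,0,0,0,-30,5,10,0,0,0,0,-10,0,0,0.5,0,0,0,0,0,0,0.5]
}}

```text
clock: 4.4
tool_pos: [483.2, -296.5, 165.1]
ee_rot: [-0.0, 0.745, 0.667, 0.0]
wrist_force: [-0.2, 1.7, 0.3]
gripper_width: 59.5
grasp_force: 0.0
```

```bash
cat > c.py <<'E'
from h import *
go(485.6,-299,160,-6.2)
p=shot("wrist");save(p,"w1.png")
Q=cloud(p)
k=(Q[...,2]>43)&(Q[...,2]<56)
k&=(p["img"][...,0]>p["img"][...,2].astype(int)+60)
n,L,st,ce=cv2.connectedComponentsWithStats(k.astype(np.uint8));b=1+np.argmax(st[1:,4]);print(rect(p,L==b,0,99,Q))
for d in arm.place_of("divider",p)[:2]: print(d["p"],W(p,d["xyz"]))
E
python3 c.py
```

```text
tilt [-2.e-04  3.e-04 -1.e+00] a -6.29 turn -0.09 shift [-2.2  2.7  5.1] pos [ 483.2 -296.5  165.1] J [-0.62  0.37  1.63  0.    1.14 -0.52] F [-0.2  1.7  0.3] 59.5 4.4
(((486.7134094238281, -300.4348449707031), (83.3409194946289, 8.865469932556152), 83.6357650756836), np.float64(47.701669560801776), 1025)
0.75 [ 485.90239214 -300.47815852    2.75343324]
```

Emit:
{"fn": "step_arm", "kwargs": {
  "deltas": [0,0,0,-3.1,3.8,0,0.5,0,0,0,0,0,40,0.5,0,0,0,0,0,40,0.5,0,0,0,0,0,30,0.5,0,0,0,0,0,21,0.5,0,0,0,0,0,0,0.5]
}}

```text
clock: 5.1
tool_pos: [485.5, -296.1, 32.1]
ee_rot: [-0.003, 0.743, 0.669, -0.001]
wrist_force: [-1.0, 0.4, 0.2]
gripper_width: 42.4
grasp_force: 0.0
```

Emit:
{"fn": "step_arm", "kwargs": {
  "deltas": [0,0,0,0,0,0,1,0,0,0,0,0,0,1,0,0,0,0,0,0,1,0,0,0,0,0,0,1,0,0,0,0,0,0,1,0,0,0,0,0,0,1],
  "newtons": 50
}}

```text
clock: 5.7
tool_pos: [487.9, -299.1, 36.1]
ee_rot: [0.002, 0.744, 0.668, 0.001]
wrist_force: [0.6, 2.3, 7.4]
gripper_width: 8.9
grasp_force: 50.3
```

```bash
python3 -c "
from h import *
go(587,-49.2,180,3.9)"
```

```text
tilt [ 0.003  -0.0014 -1.    ] a -6.17 turn -10.07 shift [ 242.3  116.3 -143.9] pos [ 487.9 -299.1   36.1] J [-0.62  0.53  1.76  0.    0.85 -0.52] F [0.6 2.3 7.4] 8.9 5.7
```

Emit:
{"fn": "step_arm", "kwargs": {
  "deltas": [0,0,0,0,0,-20,1,0,0,0,0,0,-40,1,0,0,0,0,0,-40,1,0,0,-5,0,0,-40,1,0,0,-5,0,0,0,1,0,0,0,0,0,0,1]
}}

```text
clock: 6.3
tool_pos: [487.5, -299.4, 176.7]
ee_rot: [0.002, 0.683, 0.73, 0.0]
wrist_force: [0.7, 0.3, -0.3]
gripper_width: 9.0
grasp_force: 49.3
```

```bash
cat > d.py <<'E'
from h import *
go(587,-49.2,180,3.9)
p=shot("wrist")
for d in arm.place_of("divider",p)[:1]: print(d["p"],W(p,d["xyz"]))
Q=cloud(p);r=p["img"].astype(int)
k=(r[...,0]>150)&(r[...,1]>130)&(r[...,2]<100)&(Q[...,2]>60)
n,L,st,ce=cv2.connectedComponentsWithStats(k.astype(np.uint8));b=1+np.argmax(st[1:,4])
X=Q[L==b];print(len(X),X.min(0),X.max(0),np.median(X,0))
s=arm.state();T=(X-s["tool_pos"])@rot(s);print("tool",T.min(0),T.max(0))
for z in (0,5,10,15,20,25):
    t=T[(T[:,2]>z-1)&(T[:,2]<z+1)]
    if len(t): print(z,np.median(t,0),t[:,0].min(),t[:,0].max())
save(p,"w2.png")
E
python3 d.py
```

```text
tilt [ 0.0038 -0.0028 -1.    ] a 3.85 turn -0.05 shift [242.8 116.3  -3.6] pos [ 487.5 -299.4  176.7] J [-0.62  0.36  1.61 -0.    1.16 -0.69] F [ 0.7  0.3 -0.3] 9.0 6.3
0.97 [ 489.06688404 -300.63501105  144.10265628]
300 [ 484.08229243 -333.71376635  186.58534793] [ 493.91508031 -288.87841163  237.47034267] [ 488.74304543 -328.56931743  188.23210225]
tool [-35.41964357  -3.74972121 -63.2997443 ] [  9.45423137   5.58583309 -12.42861974]
```

View pics/w2.png

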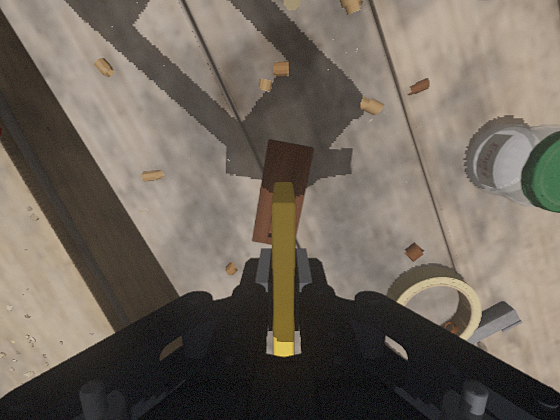

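The divider hangs straight between the pads, near end at about (283,185), far part (283,350); the empty rest lies below at (285,190).

```bash
cat > e.py <<'E'
from h import *
np.set_printoptions(precision=1,suppress=True)
s=arm.state();p=shot("wrist");T=(cloud(p)-s["tool_pos"])@rot(s)
for v in list(range(176,200,2))+list(range(200,360,20)): print(v,T[v,283],T[v,275],p["img"][v,283])
E
python3 e.py
```

```text
176 [ 18.8  -0.5 170.3] [ 20.4  -8.1 161. ] [65 46 33]
178 [ 17.   -0.5 169.2] [ 18.6  -8.1 160.3] [61 40 33]
180 [ 14.6  -0.5 171.3] [ 16.3  -8.2 162.2] [61 45 33]
182 [40.2 -0.4 29.6] [ 14.8  -8.2 160. ] [93 80 37]
184 [40.2 -0.4 24.5] [40.  -4.5 25.4] [96 78 40]
186 [40.4 -0.4 18.5] [40.1 -4.4 19.9] [91 73 30]
188 [40.3 -0.4 14.3] [40.1 -4.2 15.4] [92 76 34]
190 [40.4 -0.4  9.5] [39.9 -4.1 11.8] [95 75 38]
192 [40.2 -0.4  6.3] [40.  -4.   7.1] [92 77 36]
194 [40.2 -0.4  2.2] [40.2 -3.9  2.4] [95 79 42]
196 [40.1 -0.4 -1.2] [39.8 -3.9  0.2] [96 78 41]
198 [40.2 -0.4 -4.9] [40.1 -3.7 -4.6] [95 77 42]
200 [40.1 -0.4 -8.1] [40.4 -3.6 -8.9] [95 78 37]
220 [ 32.7  -0.4 -11.5] [ 32.7  -3.6 -11.5] [126 104  47]
240 [ 23.7  -0.4 -10.7] [ 24.3  -3.7 -12.3] [132 109  55]
260 [ 14.4  -0.4 -10.4] [ 14.9  -3.8 -11.3] [130 109  51]
280 [  5.   -0.4 -10.4] [  5.5  -3.8 -11.3] [127 104  41]
300 [ -4.6  -0.4 -10.9] [ -3.5  -3.9 -12.6] [126 102  41]
320 [-14.6  -0.4 -11.2] [-14.3  -4.  -11.7] [126 107  41]
340 [-24.1  -0.4 -12.7] [-24.5  -4.1 -12.2] [129 106  47]
```

Emit:
{"fn": "step_arm", "kwargs": {
  "deltas": [0,0,0,35,16.6,0,1,0,0,0,35,16.6,0,1,0,0,0,35,16.6,0,1,0,0,0,35,16.6,0,1,0,0,0,35,16.6,0,1,0,0,0,35,16.6,0,1,0,0,0,35,16.6,0,1,0,0,0,0,0,0,1]
}}

```text
clock: 7.25
tool_pos: [587.1, -42.0, 172.8]
ee_rot: [-0.001, 0.682, 0.731, 0.0]
wrist_force: [0.1, -0.2, -0.5]
gripper_width: 9.0
grasp_force: 49.3
```

Emit:
{"fn": "step_arm", "kwargs": {
  "deltas": [0,0,0,0,0,20,1,0,0,0,0,0,20,1,0,0,0,0,0,0,1,0,0,0,0,0,0,1]
}}

```text
clock: 7.65
tool_pos: [585.3, -46.8, 133.3]
ee_rot: [-0.001, 0.683, 0.73, -0.001]
wrist_force: [0.5, -0.7, -0.1]
gripper_width: 9.4
grasp_force: 49.3
```

```bash
cat > f.py <<'E'
from h import *
go(587,-49.2,180,3.9)
p=shot("wrist");save(p,"w3.png")
Q=cloud(p);V,U=np.mgrid[:420,:560]
k=(Q[...,2]>60)&(Q[...,2]<68)
n,L,st,ce=cv2.connectedComponentsWithStats(k.astype(np.uint8));b=1+np.argmax(st[1:,4]);
X=Q[L==b];print(len(X),cv2.minAreaRect(X[:,:2].astype(np.float32)),np.median(X[:,2]))
for d in arm.place_of("slot",p)[:1]: print(d["p"],W(p,d["xyz"]))
t=shot("top")
for l in("slot","divider"):
    for d in arm.place_of(l,t)[:1]: print("top",l,d["p"],W(t,d["xyz"]))
E
python3 f.py
```

```text
tilt [-3.e-03  3.e-04 -1.e+00] a 3.79 turn -0.11 shift [ -2.5   1.4 -46.7] pos [585.3 -46.8 133.3] J [-0.15  0.43  1.63 -0.    1.09 -0.22] F [ 0.5 -0.7 -0.1] 9.4 7.7
4256 ((587.149658203125, -45.07716751098633), (146.779296875, 105.71035766601562), 3.657231092453003) 63.07361467940552
0.61 [586.90688403 -53.03406224   6.66794991]
top slot 0.75 [585.22875761 -51.3531318    7.65715331]
```

View pics/w3.png

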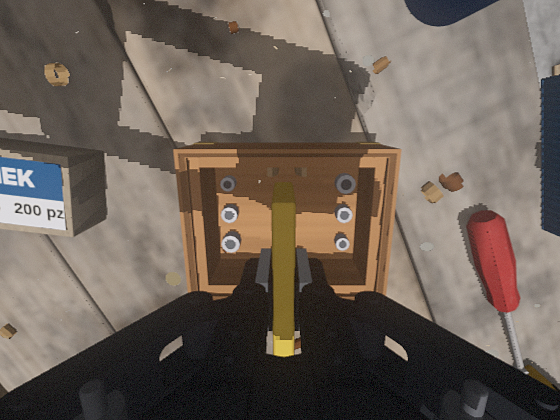

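The box lies centred near column 287, the rib tops at about (274,172) and (300,172); the divider's end at column 284.

```bash
cat > e.py <<'E'
from h import *
np.set_printoptions(precision=1,suppress=True)
s=arm.state();p=shot("wrist");T=(cloud(p)-s["tool_pos"])@rot(s);Z=cloud(p)
print(s["tool_pos"],p["fx"])
for v in (168,172,175): print(v,[(u,T[v,u,0].round(1),T[v,u,1].round(1),Z[v,u,2].round(0)) for u in range(262,314,2)])
v=195;print([(u,T[v,u,1].round(1)) for u in range(270,300,1) if T[v,u,2]<50])
E
python3 e.py
```

```text
[586.9 -46.8 135.3] 304.253139865236
168 [(262, np.float64(33.2), np.float64(-18.1), np.float64(8.0)), (264, np.float64(33.1), np.float64(-16.5), np.float64(8.0)), (266, np.float64(38.5), np.float64(-12.7), np.float64(44.0)), (268, np.float64(38.6), np.float64(-11.2), np.float64(45.0)), (270, np.float64(38.5), np.float64(-9.8), np.float64(44.0)), (272, np.float64(38.1), np.float64(-8.5), np.float64(42.0)), (274, np.float64(37.5), np.float64(-7.1), np.float64(38.0)), (276, np.float64(32.9), np.float64(-6.4), np.float64(7.0)), (278, np.float64(32.9), np.float64(-4.7), np.float64(7.0)), (280, np.float64(33.1), np.float64(-3.0), np.float64(8.0)), (282, np.float64(33.1), np.float64(-1.3), np.float64(8.0)), (284, np.float64(33.0), np.float64(0.4), np.float64(7.0)), (286, np.float64(33.1), np.float64(2.1), np.float64(8.0)), (288, np.float64(33.0), np.float64(3.8), np.float64(8.0)), (290, np.float64(33.0), np.float64(5.5), np.float64(7.0)), (292, np.float64(35.6), np.float64(6.6), np.float64(25.0)), (294, np.float64(37.7), np.float64(7.7), np.float64(39.0)), (296, np.float64(38.1), np.float6
[... 3485 characters left out ...]
.1), np.float64(20.7), np.float64(8.0)), (310, np.float64(27.2), np.float64(22.4), np.float64(8.0)), (312, np.float64(27.0), np.float64(24.2), np.float64(7.0))]
[(273, np.float64(-4.8)), (274, np.float64(-4.3)), (275, np.float64(-3.9)), (276, np.float64(-3.4)), (277, np.float64(-3.0)), (278, np.float64(-2.6)), (279, np.float64(-2.1)), (280, np.float64(-1.7)), (281, np.float64(-1.3)), (282, np.float64(-0.8)), (283, np.float64(-0.4)), (284, np.float64(0.1)), (285, np.float64(0.5)), (286, np.float64(0.9)), (287, np.float64(1.4)), (288, np.float64(1.8)), (289, np.float64(2.2)), (290, np.float64(2.7)), (291, np.float64(3.1)), (292, np.float64(3.5)), (293, np.float64(4.0)), (294, np.float64(4.6))]
```

Emit:
{"fn": "step_arm", "kwargs": {
  "deltas": [0,0,0,-1.7,0.4,0,1,0,0,0,0,0,20,1,0,0,0,0,0,20,1,0,0,0,0,0,10,1,0,0,0,0,0,10,1,0,0,0,0,0,10,1,0,0,0,0,0,0,1]
}}

```text
clock: 8.65
tool_pos: [586.1, -48.0, 63.2]
ee_rot: [-0.001, 0.683, 0.73, -0.001]
wrist_force: [-0.9, 0.4, -0.6]
gripper_width: 9.1
grasp_force: 49.2
```

Emit:
{"fn": "step_arm", "kwargs": {
  "deltas": [0,0,0,0,0,5,1,0,0,0,0,0,5,1,0,0,0,0,0,4,1,0,0,0,0,0,0,1,0,0,0,0,0,0,1]
}}

```text
clock: 9.15
tool_pos: [586.8, -48.1, 50.3]
ee_rot: [-0.0, 0.683, 0.73, -0.0]
wrist_force: [-0.4, -0.3, 0.5]
gripper_width: 8.8
grasp_force: 49.2
```

Emit:
{"fn": "step_arm", "kwargs": {
  "deltas": [0,0,0,0,0,4,1,0,0,0,0,0,4,1,0,0,0,0,0,1,1,0,0,0,0,0,1,1,0,0,0,0,0,0,1,0,0,0,0,0,0,1]
}}

```text
clock: 9.75
tool_pos: [586.9, -48.1, 40.3]
ee_rot: [0.0, 0.683, 0.73, 0.0]
wrist_force: [-0.8, -0.6, 0.0]
gripper_width: 9.1
grasp_force: 49.4
```

Emit:
{"fn": "step_arm", "kwargs": {
  "deltas": [0,0,0,0,0,1,1,0,0,0,0,0,0,1,0,0,0,0,0,0,1]
}}

```text
clock: 10.05
tool_pos: [586.9, -48.1, 40.2]
ee_rot: [0.0, 0.683, 0.73, 0.0]
wrist_force: [-0.2, -0.0, 5.4]
gripper_width: 8.7
grasp_force: 50.2
```

Emit:
{"fn": "step_arm", "kwargs": {
  "deltas": [0,0,0,0,0,1,1,0,0,0,0,0,0,1,0,0,0,0,0,0,1]
}}

```text
clock: 10.35
tool_pos: [587.0, -48.1, 40.1]
ee_rot: [0.001, 0.683, 0.73, 0.0]
wrist_force: [-3.0, 1.2, 11.1]
gripper_width: 8.9
grasp_force: 51.2
```

Emit:
{"fn": "step_arm", "kwargs": {
  "deltas": [0,0,0,0,0,0,0.6,0,0,0,0,0,0,0.6,0,0,0,0,0,0,0.6,0,0,0,0,0,-20,0.6,0,0,0,0,0,-40,0.6,0,0,0,0,0,-40,0.6,0,0,0,0,0,-40,0.5,0,0,0,0,0,-20,0.5]
}}

```text
clock: 11.15
tool_pos: [588.5, -48.4, 201.9]
ee_rot: [0.002, 0.683, 0.73, 0.002]
wrist_force: [0.1, 0.1, 0.8]
gripper_width: 42.7
grasp_force: 0.0
```

```bash
cat > g.py <<'E'
from h import *
np.set_printoptions(precision=1,suppress=True)
go(457,207.4,200,-0.9)
p=shot("top");Q=cloud(p);r=p["img"].astype(int)
for q in (p,shot("wrist")):
    Q=cloud(q);r=q["img"].astype(int)
    k=(r[...,0]>90)&(r[...,1]>0.75*r[...,0])&(r[...,2]<0.55*r[...,0])&(abs(Q[...,0]-587)<70)&(abs(Q[...,1]+49)<55)&(Q[...,2]<75)
    n,L,st,ce=cv2.connectedComponentsWithStats(k.astype(np.uint8))
    if n>1:
        b=1+np.argmax(st[1:,4]);X=Q[L==b];t=X[X[:,2]>np.percentile(X[:,2],70)-5];print(len(X),cv2.minAreaRect(t[:,:2].astype(np.float32)),np.median(t[:,2]),X.min(0),X.max(0))
save(q,"w4.png")
E
python3 g.py
```

```text
tilt [ 0. -0. -1.] a 3.84 turn 4.74 shift [ 253.7 -135.5    1. ] pos [588.5 -48.4 201.9] J [-0.1  0.4  1.5  0.   1.2 -0.2] F [0.1 0.1 0.8] 42.7 11.2
74 ((587.5318603515625, -71.87425994873047), (9.575423240661621, 30.144466400146484), 5.410464763641357) 50.63088043661986 [581.6 -86.6   5.6] [603.7 -57.2  54. ]
1392 ((587.0216064453125, -49.85629653930664), (9.654317855834961, 83.90641784667969), 3.8588595390319824) 51.645815443340695 [529.2 -95.9   5.7] [595.   -7.8  53.6]
```

View pics/w4.png

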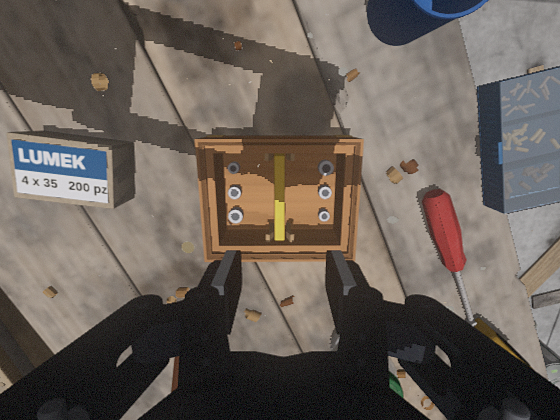

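The divider stands in the slot between the ribs, from (280,155) to (280,240), top at 51.6 mm: home.

```bash
cat > r.py <<'E'
from h import *
p=shot("wrist");Q=cloud(p)
k=(Q[...,2]>61.5)&(Q[...,2]<67)&(abs(Q[...,0]-587)<90)&(abs(Q[...,1]+49)<75)
n,L,st,ce=cv2.connectedComponentsWithStats(k.astype(np.uint8));b=1+np.argmax(st[1:,4]);X=Q[L==b]
print(len(X),cv2.minAreaRect(X[:,:2].astype(np.float32)),np.median(X[:,2]))
E
python3 r.py
```

```text
2111 ((587.578369140625, -50.537391662597656), (146.59432983398438, 116.25163269042969), 3.807204246520996) 63.40072138740345
```

Emit:
{"fn": "step_arm", "kwargs": {
  "deltas": [0,0,4.7,0,0,0,0.5,0,0,0,36.2,-19.3,0,0.5,0,0,0,36.2,-19.3,0,0.5,0,0,0,36.2,-19.3,0,0.5,0,0,0,36.2,-19.3,0,0.5,0,0,0,36.2,-19.3,0,0.5,0,0,0,36.2,-19.3,0,0.5,0,0,0,36.2,-19.3,0,0.5]
}}

```text
clock: 12.1
tool_pos: [453.2, 208.1, 196.1]
ee_rot: [-0.001, 0.712, 0.702, -0.002]
wrist_force: [1.1, 0.3, 0.3]
gripper_width: 42.6
grasp_force: 0.0
```

Emit:
{"fn": "step_arm", "kwargs": {
  "deltas": [0,0,0,0,0,20,0.5,0,0,0,0,0,20,0.5,0,0,0,0,0,0,0.5,0,0,0,0,0,0,0.5]
}}

```text
clock: 12.5
tool_pos: [454.3, 206.9, 156.8]
ee_rot: [-0.001, 0.712, 0.702, -0.002]
wrist_force: [0.5, 0.5, 0.0]
gripper_width: 42.8
grasp_force: 0.0
```

```bash
cat > l.py <<'E'
from h import *
go(457,207.4,58,-0.9)
p=shot("wrist");Q=cloud(p);r=p["img"].astype(int);save(p,"w5.png")
red=(r[...,0]>120)&(r[...,1]<90)&(r[...,2]<90)&(Q[...,2]>61)&(Q[...,2]<70)
blue=(r[...,2]>r[...,0]+40)&(abs(Q[...,0]-457)<60)&(abs(Q[...,1]-207)<60)
for n_,k in(("red",red),("collar",blue&(Q[...,2]>36)&(Q[...,2]<44)),("plate",(r[...,2]>r[...,0]+30)&(Q[...,2]>10)&(Q[...,2]<18))):
    n,L,st,ce=cv2.connectedComponentsWithStats(k.astype(np.uint8))
    if n>1: b=1+np.argmax(st[1:,4]);X=Q[L==b];print(n_,len(X),cv2.minAreaRect(X[:,:2].astype(np.float32)),np.median(X[:,2]))
E
python3 l.py
```

```text
tilt [-0.0038 -0.0014 -1.    ] a -0.86 turn 0.04 shift [ 0.7  3.  98.8] pos [454.3 206.9 156.8] J [ 0.34  0.29  1.78 -0.    1.07  0.36] F [0.5 0.5 0. ] 42.8 12.5
red 47 ((459.16436767578125, 196.64462280273438), (19.313325881958008, 2.945923089981079), 1.5189712047576904) 65.1314824510838
collar 1282 ((457.8310852050781, 206.1665802001953), (44.424049377441406, 44.110191345214844), 88.82787322998047) 39.213265837493566
plate 18900 ((457.8943786621094, 206.17953491210938), (126.10606384277344, 156.4955291748047), 88.9471435546875) 13.200541032839652
```

Emit:
{"fn": "step_arm", "kwargs": {
  "deltas": [0,0,0.2,-0.7,3.6,20,0.5,0,0,0,0,0,30,0.5,0,0,0,0,0,30,0.5,0,0,0,0,0,18,0.5,0,0,0,0,0,0,0.5,0,0,0,0,0,0,0.5]
}}

```text
clock: 13.15
tool_pos: [459.9, 206.4, 60.9]
ee_rot: [0.0, 0.714, 0.7, 0.0]
wrist_force: [-0.2, 0.2, 0.9]
gripper_width: 42.6
grasp_force: 0.0
```

Emit:
{"fn": "step_arm", "kwargs": {
  "deltas": [0,0,0,0,0,0,1,0,0,0,0,0,0,1,0,0,0,0,0,0,1,0,0,0,0,0,0,1,0,0,0,0,0,0,1],
  "newtons": 80
}}

```text
clock: 13.65
tool_pos: [459.6, 206.8, 62.0]
ee_rot: [0.0, 0.714, 0.701, 0.001]
wrist_force: [-2.7, -1.2, 6.0]
gripper_width: 22.2
grasp_force: 80.1
```

```bash
python3 -c "
from h import *
go(457.9,206.2,58,-1.1)"
```

```text
tilt [ 2.1e-03  8.0e-04 -1.0e+00] a -1.06 turn 0.04 shift [-0.6 -1.7  4. ] pos [459.6 206.8  62. ] J [0.34 0.43 1.88 0.   0.83 0.36] F [-2.7 -1.2  6. ] 22.2 13.7
```

Emit:
{"fn": "step_arm", "kwargs": {
  "deltas": [0,0,0,0,0,-5,1,0,0,0,0,0,-15,1,0,0,0,0,0,-20,1,0,0,0,0,0,-25,1,0,0,0,0,0,-25,1,0,0,0,0,0,-25,1,0,0,0,0,0,-15,1,0,0,0,0,0,0,1]
}}

```text
clock: 14.45
tool_pos: [460.6, 207.1, 193.0]
ee_rot: [0.001, 0.714, 0.701, 0.003]
wrist_force: [-0.3, 0.8, -4.1]
gripper_width: 22.1
grasp_force: 79.0
```

Emit:
{"fn": "step_arm", "kwargs": {
  "deltas": [0,0,-4.9,0,0,0,1,0,0,0,0,0,0,1,0,0,0,0,0,0,1]
}}

```text
clock: 14.75
tool_pos: [458.3, 206.3, 189.4]
ee_rot: [-0.0, 0.684, 0.73, -0.001]
wrist_force: [0.7, -0.4, -4.2]
gripper_width: 22.4
grasp_force: 79.0
```

```bash
cat > l2.py <<'E'
from h import *
np.set_printoptions(precision=4,suppress=True)
go(587.5,-50.3,195,3.83)
s=arm.state();p=shot("wrist");Q=cloud(p);r=p["img"].astype(int);save(p,"w%d.png"%(s["clock"]*10))
T=(Q-s["tool_pos"])@rot(s)
k=(r[...,2]>r[...,0]+30)&(T[...,2]>20)&(T[...,2]<70)&(np.hypot(T[...,0],T[...,1])<115)
n,L,st,ce=cv2.connectedComponentsWithStats(k.astype(np.uint8));b=1+np.argmax(st[1:,4])
X=T[L==b];m=np.median(X[:,2]);X=X[abs(X[:,2]-m)<4]
print("plate tool",len(X),cv2.minAreaRect(X[:,:2].astype(np.float32)),m,X.min(0),X.max(0))
A=np.c_[X[:,:2],np.ones(len(X))];c,*_=np.linalg.lstsq(A,X[:,2],rcond=None);print("plane dz/dx,dz/dy (tool)",c)
n_=rot(s)@np.array([c[0],c[1],-1]);print("normal world",n_/np.linalg.norm(n_))
E
python3 l2.py
```

```text
tilt [-0.0017 -0.0006 -1.    ] a 3.74 turn -0.09 shift [-264.6  111.7   -5.6] pos [458.3 206.3 189.4] J [ 0.34  0.26  1.73 -0.    1.15  0.27] F [ 0.7 -0.4 -4.2] 22.4 14.8
plate tool 31618 ((9.349578857421875, -0.65155029296875), (105.11701965332031, 156.96388244628906), 0.03174879774451256) 48.73933851405245 [-43.2418 -79.1213  44.785 ] [61.9362 77.8366 51.679 ]
plane dz/dx,dz/dy (tool) [ 0.0003  0.0011 48.7924]
normal world [0.0028 0.001  1.    ]
```

Emit:
{"fn": "step_arm", "kwargs": {
  "deltas": [0,0,0,-15,6,0,1,0,0,0,-30,13,0,1,0,0,0,-40,17,0,1,0,0,0,-45,19,0,1,0,0,0,-45,19,0,1,0,0,0,-40,17,0,1,0,0,0,-30,13,0,1,0,0,0,-18.4,8,0,1]
}}

```text
clock: 15.6
tool_pos: [589.6, -51.5, 189.6]
ee_rot: [0.0, 0.684, 0.729, -0.0]
wrist_force: [-0.1, 0.7, -3.3]
gripper_width: 22.2
grasp_force: 79.0
```

Emit:
{"fn": "step_arm", "kwargs": {
  "deltas": [0,0,0,0,0,15,1,0,0,0,0,0,10,1,0,0,0,0,0,0,1,0,0,0,0,0,0,1,0,0,0,0,0,0,1]
}}

```text
clock: 16.1
tool_pos: [588.6, -48.0, 165.8]
ee_rot: [0.0, 0.683, 0.731, 0.0]
wrist_force: [-0.7, -0.5, -4.2]
gripper_width: 22.1
grasp_force: 79.0
```

```bash
cat > t.py <<'E'
from h import *
s=arm.state();p=shot("top");Q=cloud(p);r=p["img"].astype(int)
k=(r[...,2]>r[...,0]+30)&(abs(Q[...,0]-587)<110)&(abs(Q[...,1]+50)<100)&(Q[...,2]>50)&(Q[...,2]<140)
X=Q[k];m=np.median(X[:,2]);X=X[abs(X[:,2]-m)<6];print("top plate",len(X),cv2.minAreaRect(X[:,:2].astype(np.float32)),m)
E
python3 t.py; python3 l2.py
```

```text
top plate 1538 ((586.6281127929688, -48.437744140625), (154.89305114746094, 124.69017791748047), 3.8938043117523193) 116.09747288645804
tilt [ 0.0011 -0.0001 -1.    ] a 3.9 turn 0.07 shift [ -2.1  -1.3 -29. ] pos [588.7 -48.1 166. ] J [-0.15  0.4   1.58  0.    1.16 -0.22] F [-0.6  1.  -3.8] 21.8 16.1
plate tool 31287 ((9.002246856689453, -0.6402587890625), (103.61198425292969, 156.7994842529297), 0.03498142957687378) 48.76873045063782 [-42.8393 -79.0098  44.7839] [60.8384 77.7779 51.3541]
plane dz/dx,dz/dy (tool) [ 0.0002  0.0008 48.8202]
normal world [-0.0002  0.0004  1.    ]
```

Emit:
{"fn": "step_arm", "kwargs": {
  "deltas": [0,0,0,-0.3,-0.3,0,1,0,0,0,0,0,12,1,0,0,0,0,0,12,1,0,0,0,0,0,8,1,0,0,0,0,0,4,1,0,0,0,0,0,0,1,0,0,0,0,0,0,1]
}}

```text
clock: 16.9
tool_pos: [588.3, -49.1, 129.1]
ee_rot: [-0.0, 0.683, 0.73, -0.0]
wrist_force: [0.6, -0.1, -4.2]
gripper_width: 22.4
grasp_force: 79.0
```

Emit:
{"fn": "step_arm", "kwargs": {
  "deltas": [0,0,0,0,0,2,1,0,0,0,0,0,2,1,0,0,0,0,0,2,1,0,0,0,0,0,0,1,0,0,0,0,0,0,1]
}}

```text
clock: 17.4
tool_pos: [588.2, -49.1, 123.3]
ee_rot: [-0.0, 0.683, 0.73, -0.0]
wrist_force: [-0.9, 0.2, -3.6]
gripper_width: 21.7
grasp_force: 79.0
```

Inner underside near 61 mm, already inside the mouth with no contact force.

Emit:
{"fn": "step_arm", "kwargs": {
  "deltas": [0,0,0,0,0,1.5,1,0,0,0,0,0,1.5,1,0,0,0,0,0,0,1,0,0,0,0,0,0,1]
}}

```text
clock: 17.8
tool_pos: [588.1, -49.1, 120.2]
ee_rot: [-0.0, 0.683, 0.73, -0.0]
wrist_force: [-0.7, 0.1, -4.1]
gripper_width: 22.2
grasp_force: 79.0
```

Emit:
{"fn": "step_arm", "kwargs": {
  "deltas": [0,0,0,0,0,1,1,0,0,0,0,0,1,1,0,0,0,0,0,0,1,0,0,0,0,0,0,1]
}}

```text
clock: 18.2
tool_pos: [588.4, -49.2, 118.5]
ee_rot: [0.0, 0.683, 0.73, 0.0]
wrist_force: [0.7, -0.2, -2.7]
gripper_width: 21.9
grasp_force: 79.1
```

Emit:
{"fn": "step_arm", "kwargs": {
  "deltas": [0,0,0,0,0,1,1,0,0,0,0,0,0,1,0,0,0,0,0,0,1]
}}

```text
clock: 18.5
tool_pos: [588.3, -49.1, 117.4]
ee_rot: [0.0, 0.683, 0.73, 0.0]
wrist_force: [1.1, 0.3, -1.7]
gripper_width: 22.0
grasp_force: 79.2
```

Emit:
{"fn": "step_arm", "kwargs": {
  "deltas": [0,0,0,0,0,1,1,0,0,0,0,0,0,1,0,0,0,0,0,0,1]
}}

```text
clock: 18.8
tool_pos: [588.4, -49.1, 117.0]
ee_rot: [0.0, 0.683, 0.73, 0.0]
wrist_force: [-1.7, 1.6, 4.5]
gripper_width: 22.0
grasp_force: 80.2
```

Emit:
{"fn": "step_arm", "kwargs": {
  "deltas": [0,0,0,0,0,0.5,1,0,0,0,0,0,0,1,0,0,0,0,0,0,1]
}}

```text
clock: 19.1
tool_pos: [588.4, -49.1, 117.0]
ee_rot: [0.0, 0.683, 0.73, 0.0]
wrist_force: [-2.7, 0.7, 8.5]
gripper_width: 22.0
grasp_force: 80.6
```

Emit:
{"fn": "step_arm", "kwargs": {
  "deltas": [0,0,0,0,0,0,0.5,0,0,0,0,0,0,0.5,0,0,0,0,0,0,0.5,0,0,0,0,0,-20,0.3,0,0,0,0,0,-30,0.2,0,0,0,0,0,-40,0.2,0,0,0,0,0,0,0.2,0,0,0,0,0,0,0.2]
}}

```text
clock: 19.9
tool_pos: [589.0, -49.2, 206.8]
ee_rot: [0.001, 0.683, 0.73, 0.001]
wrist_force: [-0.2, -0.0, -0.5]
gripper_width: 68.3
grasp_force: 0.0
```

```bash
cat > m.py <<'E'
from h import *
np.set_printoptions(precision=4,suppress=True)
go(588,-49.5,95,3.85)
s=arm.state();p=shot("wrist");save(p,"w%d.png"%(s["clock"]*10))
Q=cloud(p);r=p["img"].astype(int)
near=(abs(Q[...,0]-587)<110)&(abs(Q[...,1]+50)<90)
bl=(r[...,2]>r[...,0]+30)&near; red=(r[...,0]>90)&(r[...,1]<80)&(r[...,2]<80)&near
for nm,k in(("plate",bl&(Q[...,2]>65)&(Q[...,2]<76)),("collar",bl&(Q[...,2]>91)&(Q[...,2]<102)),("red",red&(Q[...,2]>115)&(Q[...,2]<126))):
    X=Q[k]
    if len(X)<20: print(nm,len(X));continue
    A=np.c_[X[:,:2]-X[:,:2].mean(0),np.ones(len(X))];c,*_=np.linalg.lstsq(A,X[:,2],rcond=None)
    print(nm,len(X),cv2.minAreaRect(X[:,:2].astype(np.float32)),np.median(X[:,2]),c)
E
python3 m.py
```

```text
tilt [ 0.0027 -0.0004 -1.    ] a 3.85 turn -0.0 shift [ -0.2  -1.3 111.8] pos [589.  -49.2 206.8] J [-0.15  0.36  1.53 -0.    1.25 -0.22] F [-0.2 -0.  -0.5] 68.3 19.9
plate 19801 ((587.6057739257812, -51.47590637207031), (156.19215393066406, 126.19316864013672), 4.158712863922119) 69.71108149926596 [ 0.      0.0003 69.7228]
collar 1513 ((587.8165283203125, -51.28349304199219), (44.019187927246094, 44.709930419921875), 4.224796295166016) 95.60770587838653 [ 0.0021 -0.0075 95.5185]
red 877 ((587.964599609375, -49.30024337768555), (22.690471649169922, 22.329240798950195), 3.906719207763672) 120.09973302032668 [  0.0138  -0.0039 120.089 ]
```

Emit:
{"fn": "step_arm", "kwargs": {
  "deltas": [0,0,-0.3,-1.7,-1.3,20,0.2,0,0,0,0,0,30,0.2,0,0,0,0,0,30,0.2,0,0,0,0,0,20,0.2,0,0,0,0,0,13,0.2,0,0,0,0,0,5,0.2,0,0,0,0,0,0,0.2,0,0,0,0,0,0,0.2]
}}

```text
clock: 20.75
tool_pos: [587.7, -50.9, 88.4]
ee_rot: [0.001, 0.681, 0.732, 0.0]
wrist_force: [-0.5, 0.0, 0.3]
gripper_width: 67.9
grasp_force: 0.0
```

Emit:
{"fn": "step_arm", "kwargs": {
  "deltas": [0,0,0,0,0,0,1,0,0,0,0,0,0,1,0,0,0,0,0,0,1,0,0,0,0,0,0,1],
  "newtons": 60
}}

```text
clock: 21.15
tool_pos: [588.1, -51.0, 89.2]
ee_rot: [0.001, 0.681, 0.732, 0.001]
wrist_force: [-0.2, 0.4, 5.8]
gripper_width: 42.9
grasp_force: 62.8
```

Emit:
{"fn": "step_arm", "kwargs": {
  "deltas": [0,0,0,0,0,-1,1,0,0,0,0,0,-1,1,0,0,0,0.8,0,0,1,0,0,0,0,0,-4,1,0,0,0,0,0,-4,1,0,0,0,0,0,0,1,0,0,0,0,0,0,1]
}}

```text
clock: 21.85
tool_pos: [587.0, -50.1, 98.0]
ee_rot: [0.0, 0.681, 0.732, 0.0]
wrist_force: [-0.5, -0.6, -2.2]
gripper_width: 42.8
grasp_force: 61.8
```

```bash
sed -e 's/>65)&(Q\[...,2\]<76/>70)\&(Q[...,2]<88/;s/>91)&(Q\[...,2\]<102/>98)\&(Q[...,2]<112/' m.py > m2.py; python3 m2.py
```

```text
tilt [ 0.0002 -0.0001 -1.    ] a 4.14 turn 0.29 shift [0.5 1.  3. ] pos [587.  -50.1  98. ] J [-0.16  0.47  1.66 -0.    1.01 -0.23] F [-0.5 -0.6 -2.2] 42.8 21.9
plate 41114 ((586.6630249023438, -50.65159606933594), (157.0594482421875, 126.65985870361328), 3.8662261962890625) 78.50423006238492 [-0.0021  0.0004 78.561 ]
collar 4659 ((586.729248046875, -50.32862091064453), (70.20531463623047, 45.1837272644043), 3.482839822769165) 104.34221521878997 [  0.0015  -0.0253 104.0134]
red 3259 ((587.7029418945312, -49.27103042602539), (23.807092666625977, 24.386960983276367), 3.75856876373291) 120.13004914102707 [  0.0073  -0.0608 119.8823]
```

Emit:
{"fn": "step_arm", "kwargs": {
  "deltas": [0,0,0,0.9,0.7,0,1,0,0,0,0,0,-6,1,0,0,0,0,0,-8,1,0,0,0,0,0,-10,1,0,0,0,0,0,-10,1,0,0,0,0,0,-10,1,0,0,0,0,0,-10,1,0,0,0,0,0,-10,1]
}}

```text
clock: 22.7
tool_pos: [587.7, -49.1, 162.9]
ee_rot: [0.0, 0.681, 0.732, 0.0]
wrist_force: [-0.7, 0.2, -2.0]
gripper_width: 43.0
grasp_force: 61.8
```

Emit:
{"fn": "step_arm", "kwargs": {
  "deltas": [0,0,0,0,0,-10,1,0,0,0,0,0,-8,1,0,0,0,0,0,-4,1,0,0,0,0,0,0,1,0,0,0,0,0,0,1,0,0,0,0,0,0,1]
}}

```text
clock: 23.3
tool_pos: [587.2, -49.1, 183.2]
ee_rot: [-0.001, 0.681, 0.732, -0.0]
wrist_force: [-0.1, 0.7, -2.8]
gripper_width: 42.6
grasp_force: 61.8
```

```bash
sed -e 's/>65)&(Q\[...,2\]<76/>140)\&(Q[...,2]<175/' m.py > m3.py; python3 m3.py; python3 -c "
from h import *
p=shot('side');save(p,'side9.png',(200,100,400,250),3.5)"
```

```text
tilt [-0.0013  0.0002 -1.    ] a 4.14 turn 0.29 shift [-0.5  0.9 88.2] pos [587.2 -49.1 183.2] J [-0.16  0.38  1.56 -0.    1.2  -0.23] F [-0.1  0.7 -2.8] 42.6 23.3
plate 42408 ((586.9336547851562, -49.662498474121094), (157.14303588867188, 126.70149993896484), 3.8548123836517334) 163.6939068752842 [ -0.0033  -0.0032 163.8563]
collar 0
red 0
```

View pics/side9.png

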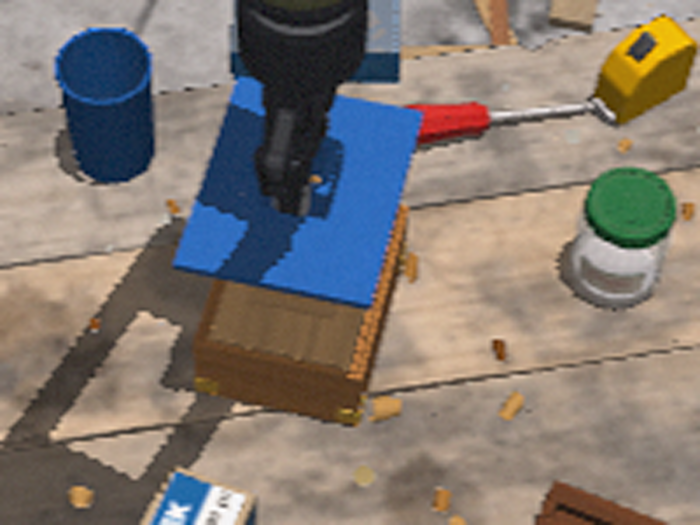

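The blue lid is held level with its underside at about 158 mm. The inner lid lies closed in the box at crop (285,315), and cup, jar and carton are where they were.

```bash
python3 -c "
from h import *
print(arm.finish_job())"
```

```text
the job is handed in; nothing more can be done
None
```

The job is handed in: the divider is home in its slot, the inner lid lies closed on its ledge, and the arm holds the larger blue outer lid level with its underside about 158 mm above the bench, well clear of the red handle, with cup, jar and carton left where they stood (about 23 s of the 64 s used).

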